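# Start a screw eye in a hanging rail

## Task

Take the loose screw eye (the closed ring) out of the small rack, stand its screw in the empty pilot hole of the hanging rail, and press down firmly while turning it clockwise so that the thread bites, until its collar sits down on the wood like the eye already fitted at the other end of the rail. Press firmly but never load it with more than 45 N, sideways jamming included, or the wood splits; then let go, leaving the eye upright and the hook and the peg undisturbed in the rack.

Things in the scene. Friction and masses are not known exactly. Their poses are not given: they have to be found in the camera images.
- eye_ring (a point): Centre of the ring of the loose steel screw eye (160 g), upright in one of the three holes of a 35 mm high wooden rack, beside an open J hook and a wooden peg (any order). The ring is an upright flat band, 40 mm outside, 24 mm inside diameter, 12 mm thick with flat faces: x lies in its plane, y is across the 12 mm (grip these faces from above), z is up along the screw.
- eye_tip (a point): Lower end of the loose eye's screw, on its axis, 54 mm below the ring's centre; same axes. The screw is 14 mm across and 26 mm long, its last 5 mm tapered to a blunt end 11.6 mm across.
- eye_collar (a point): Centre of the underside of the loose eye's collar (26 mm across, 5 mm high), 28 mm below the ring's centre and 26 mm above the tip; same axes. In the rack the collar rests on the rack's top. When driven home it rests on the rail's top.
- pilot (a point): Mouth of the empty upright pilot hole: its centre at the rail's top face, z up, y along the rail away from the fitted eye (140 mm off at -y). The hole is 15.2 mm wide (0.6 mm play all round), its rim countersunk 3 mm. The screw drops 22 mm into it before its tip meets uncut wood, the collar then 4 mm above the rail; let go, it stays standing and can be gripped again.
- screw_eye: The loose screw eye, origin as eye_collar. Tip on the uncut wood, pressed with 16 to 28 N and turned clockwise seen from above, it bites and sinks 1.5 mm per radian: 4 mm, so 2.7 rad in all, more if it slips. With under about 11 N it only spins; pushing without turning does nothing. The push must be kept up as it sinks. With its collar on the wood it goes no deeper; more turning does no harm.
- rail: The hanging rail, fixed: a wooden bar 60 x 250 x 45 mm lying along its y, top 45 mm above the table, with one eye already fitted (same shape) 55 mm from its -y end and the pilot hole 55 mm from its +y end. Origin at the centre of its underside.
- screw_hook: Open J-shaped screw hook, 45 mm high over the rack, in the rack: leave it. Origin on its axis at the rack top.
- turned_peg: Turned wooden peg, 40 mm high over the rack, in the rack: leave it. Origin on its axis at the rack top.
There are look-alikes about, which are no part of the job. Leave any purple look-alike of the screw_eye alone.

How it is judged:
On the way, in this order (a step that is already met when the one before it is completed fails the run):
1. the screw stands upright in the pilot hole, its tip on the uncut wood, collar still clear of the rail (horizontal distance between eye_collar and pilot below 0.003 m and z of eye_collar in the frame of pilot below 0.0065 m and angle between eye_collar's own z axis and vertical below 0.15 rad), for 0.1 s.
2. pressed and turned, the thread has bitten: the collar is less than 2.5 mm off the wood (horizontal distance between eye_collar and pilot below 0.003 m and z of eye_collar in the frame of pilot below 0.0025 m), for 0.1 s.
At the end, for the whole second after the job is handed in: The screw eye stands in the rail's pilot hole (within 3 mm of its axis), its collar down on the wood to within 1.2 mm, within 6 degrees of upright, at rest and released (horizontal distance between eye_collar and pilot below 0.003 m and z of eye_collar in the frame of pilot below 0.0012 m and angle between eye_collar's own z axis and vertical below 0.1 rad and linear speed of screw_eye below 0.02 m/s and contact force between the fingers and screw_eye below 0.1 N); the robot touches nothing.
It fails at once if the screw eye is pressed on the rail with more than 45 N: the wood splits (contact force between screw_eye and rail above 45 N).
It fails at once if the hook or the peg in the rack is moved by more than 20 mm (distance of any of screw_hook, turned_peg from where it was at the start of the episode above 0.02 m).
It also fails if it takes over 72 s, if anything falls off the work surface, if the arm or the gripper's body presses on something with over 40 N, if the wrist force passes 120 N, or if a joint passes its speed limit or range.

## Robot

A 6-joint arm with a two-finger parallel gripper is mounted at the origin on the work surface. World frame = base frame: x ahead of the robot, y to its left, z up, the work surface at z = 0. Lengths are in m, angles in rad, forces in N, time in s.
With the tool pointing down it reaches from about 0.3 to 0.775 m from the base axis. Payload 14.6 kg.
Tool frame: the origin (TCP) lies midway between the tips of the shut fingers; the grasp point (between the pads) lies 19 mm behind it; z points along the fingers, x is the direction in which the jaws open and shut, and the axes are right-handed (so a half turn about z gives the same grasp; the last joint's range is limited). The gripper opens to 85 mm and grips with 20 to 120 N. Pads are 22 mm wide; open, the fingers measure 114 mm over their backs; the gripper's body (76 mm by 85 mm) begins 54 mm behind the grasp point. The pads swing forward as they close: fully open they stand 13 mm farther back than shut.
Start: joints at [1.216, 0.3, 1.521, -0, 1.321, -0.067], TCP at [0.156, 0.527, 0.231] pointing down, gripper open.
Joint ranges: [-3.03, 3.03], [-0.79, 2.21], [0.23, 2.52], [-1.04, 4.18], [0, 3.07], [-2.55, 2.55]. Speed limits (rad/s): [2.22, 2.22, 2.57, 3.14, 3.14, 3.14].

## Interface

Orientations are given as a unit quaternion [x, y, z, w].
In Python, from rig import * gives the robot as it stands.
- The arm moves only by the tool step_arm, never from a script. Its arguments are lists of equal length, an entry for each row: "xyz": the shift along the tool's x, y, z in m, a list of three; "roll": the turn about the tool's z in rad; "jaw": the finger opening in m, from 0 to 0.0854. A call has 1 to 10 rows; each row is the pose to reach, as a shift and turn from the pose commanded when the call began, along the tool's axes at that moment; what a row does not reach only later rows make up. A row lasts 1/8 s, in which the tool goes at most 62.5 mm and 10.7 degrees, less where a joint would pass 70% of its speed; a pose out of reach is approached as far as the arm can. A call with a gripper value outside its range is refused whole. The fingers move at their own pace and stop on an object; "force" is the grip in N (left out, the last holds). Time passes only in rows, so rows that repeat a pose let the fingers close. It gives the time, the measured TCP pose, the force and the opening at its end, in the units of the state.
- observe(): the state, without advancing time (a new reading comes with each control period).
- capture(name): name is "side" or "top"; returns (picture, depth): 420x560x3 uint8, red, green, blue; 420x560 float32, m along the optical axis (not along the pixel's ray), 0 where there is no reading.
- camera_model(name): a dict with "intrinsics" (3x3 intrinsics, pixels), "cam_to_world" (4x4, takes a point from camera to world coordinates). Camera axes: x right, y down, z forward; pixel columns grow to the right and rows downward; lengths in m; the calibration is good to about 2 mm. A picture is of the moment at which its call begins. camera_model takes no time and is no camera call.
- job_done(): hands the job in, once; it reports no verdict.
The state is a dict: "t": time; "joint_pos": joint angles; "dq": joint speeds; "effort": joint torques, N m; "eef_pos": TCP position; "orientation": TCP orientation; "wrist_force": force on the tool from outside, world axes, zero at the start; "wrist_torque": the same for the moment, N m; "gripper_width": opening from 0.0 (shut) to 1.0 (fully open).
Only numpy, scipy, OpenCV 4.12 (cv2) and the standard library are available. Lean on these libraries where they do the work, as an engineer would, in place of code of your own. Each camera call takes 0.05 s, during which the arm holds its last target. There are 200 camera calls.

## Working session

There is one attempt and no reset: what is moved stays moved. The work goes in short steps, Python scripts to look and compute and a tool call to move; the robot and the scene stay as the last step left them, time stands still between calls to the robot, and variables do not carry over. Pictures are saved under pics/ and viewed, about 8 in all and at most 12, crops included, and the job is handed in when it is done.

Besides the shell and the picture viewer there is one more tool, called after "Call:" as name([rows], argument=value, ...), one row to a line, values as JSON. step_arm: Moves the arm, as the interface text tells. Its arguments: {"type":"object","properties":{"xyz":{"type":"array","items":{"type":"array","items":{"type":"number"}}},"roll":{"type":"array","items":{"type":"number"}},"jaw":{"type":"array","items":{"type":"number"}},"force":{"type":"number"}},"required":["xyz","roll","jaw"]}

```bash
mkdir -p pics; ls; python3 - <<'E'
from rig import *
import cv2,numpy as np
s=observe();print(s)
for n in("top","side"):
    p,d=capture(n);np.savez(f"pics/{n}0.npz",p=p,d=d)
    cv2.imwrite(f"pics/{n}0.png",p[:,:,::-1]);m=camera_model(n);print(n,m)
E
```

```text
pics
{'t': 0.0, 'joint_pos': array([ 1.21639451e+00,  3.00460100e-01,  1.52157219e+00, -1.89289908e-05,
        1.32066330e+00, -6.65876334e-02]), 'dq': array([ 0.00115594,  0.00048488,  0.00169268,  0.00096973,  0.00087614,
       -0.00017538]), 'effort': array([ 5.05201369e-04, -5.43489146e+01, -3.61799812e+01,  6.14020178e-05,
        3.92283808e-03,  1.13284221e-05]), 'eef_pos': array([0.15604502, 0.52716854, 0.2307311 ]), 'orientation': array([ 8.01202879e-01,  5.98392549e-01, -4.57832398e-04,  3.07558347e-04]), 'wrist_force': array([-0.40147575, -0.61259811, -0.55063631]), 'wrist_torque': array([-0.0002972 ,  0.03879219,  0.02651496]), 'gripper_width': 0.9997210950561345}
top {'intrinsics': array([[497.55766978,   0.        , 280.24818435],
       [  0.        , 497.55766978, 215.94862026],
       [  0.        ,   0.        ,   1.        ]]), 'cam_to_world': array([[-0.02832492, -0.97870701,  0.20329854,  0.32266389],
       [-0.99958764,  0.02677286, -0.01038105,  0.0932259 ],
       [ 0.00471713, -0.20350875, -0.97906176,  0.99251031],
       [ 0.        ,  0.        ,  0.        ,  1.        ]])}
side {'intrinsics': array([[397.09786395,   0.        , 280.42400198],
       [  0.        , 397.09786395, 202.6576284 ],
       [  0.        ,   0.        ,   1.        ]]), 'cam_to_world': array([[-0.70968852, -0.3472737 ,  0.61297894,  0.11034367],
       [-0.70442904,  0.3634179 , -0.60967792,  0.4756035 ],
       [-0.01104241, -0.86448159, -0.50254319,  0.40077916],
       [ 0.        ,  0.        ,  0.        ,  1.        ]])}
```

View pics/top0.png

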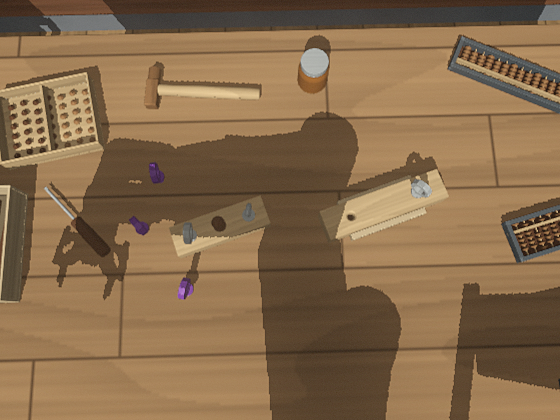

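View pics/side0.png

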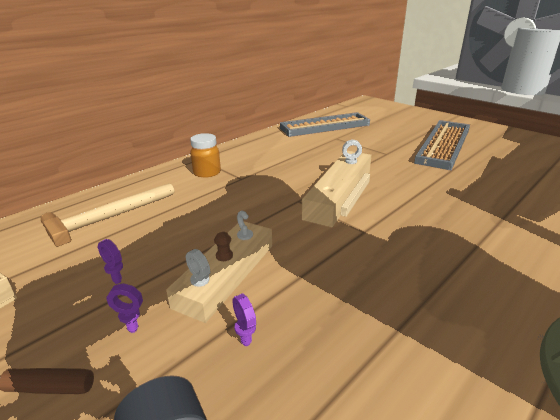

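The top view shows the rack with the eye (188,233), peg (219,224) and hook (249,212). The rail has its pilot hole at (350,217) and the fitted eye at about (420,188). The purple look-alikes stand or lie around the rack. Next I measure with depth and zoomed crops.

```bash
cat > h.py <<'E'
import numpy as np,cv2
from rig import *
def cloud(n,d):
    m=camera_model(n);K=m["intrinsics"];T=m["cam_to_world"]
    v,u=np.indices(d.shape);P=np.stack([(u-K[0,2])/K[0,0]*d,(v-K[1,2])/K[1,1]*d,d],-1)
    return P@T[:3,:3].T+T[:3,3]
def ray(n,u,v,z):
    m=camera_model(n);K=m["intrinsics"];T=m["cam_to_world"]
    r=T[:3,:3]@np.array([(u-K[0,2])/K[0,0],(v-K[1,2])/K[1,1],1]);return T[:3,3]+r*(z-T[2,3])/r[2]
def proj(n,p):
    m=camera_model(n);K=m["intrinsics"];T=m["cam_to_world"]
    q=K@(T[:3,:3].T@(np.asarray(p)-T[:3,3]));return q[:2]/q[2]
E
python3 - <<'E'
from h import *
a=np.load("pics/top0.npz");b=np.load("pics/side0.npz")
for n,D in(("top",a),("side",b)):
    W=cloud(n,D["d"]);hsv=cv2.cvtColor(D["p"],cv2.COLOR_RGB2HSV)
    # table check
    print(n,"table z median",np.median(W[...,2][(abs(W[...,2])<.02)&(D["d"]>0)]))
    gray=(hsv[...,1]<75)
    for nm,box in(("eye",(165,215,210,260) if n=="top" else (180,240,215,290)),("fit",(405,170,437,205)if n=="top" else(338,135,365,168))):
        x0,y0,x1,y1=box;S=W[y0:y1,x0:x1].reshape(-1,3);g=gray[y0:y1,x0:x1].ravel()
        zlo=.035 if nm=="eye" else .045
        S=S[g&(S[:,2]>zlo+.012)&(S[:,2]<zlo+.06)]
        c=S.mean(0);w,V=np.linalg.eigh(np.cov(S[:,:2].T));t=V[:,1]
        e=(S[:,:2]-c[:2])@V
        print(n,nm,len(S),c,"zmax",S[:,2].max(),"ang",np.degrees(np.arctan2(t[1],t[0])),"extents",np.ptp(e,axis=0),"mid",c[:2]+V@((e.max(0)+e.min(0))/2))
    for nm,lo,hi,ex in(("rack",.031,.04,(100,200,290,270) if n=="top" else(150,200,290,330)),("rail",.041,.05,(310,150,460,250)if n=="top" else(295,130,385,225))):
        x0,y0,x1,y1=ex;S=W[y0:y1,x0:x1].reshape(-1,3);S=S[(S[:,2]>lo)&(S[:,2]<hi)]
        (cx,s,an)=cv2.minAreaRect(S[:,:2].astype(np.float32)*1000);print(n,nm,len(S),S[:,2].mean(),cx,s,an)
p=a["p"][160:260,160:460];cv2.imwrite("pics/c1.png",cv2.resize(p[:,:,::-1],None,fx=2.6,fy=2.6,interpolation=2))
x=[b["p"][225:295,170:260],b["p"][165:235,290:380],b["p"][130:200,320:410]]
cv2.imwrite("pics/c2.png",cv2.resize(np.hstack(x)[:,:,::-1],None,fx=2.9,fy=2.9,interpolation=2))
E
```

```text
top table z median -0.00010299778763100953
top eye 197 [0.48674719 0.25809268 0.07253912] zmax 0.08796272145458706 ang 177.76233483299853 extents [0.01402959 0.03909419] mid [0.48802388 0.25948866]
top fit 240 [ 0.56028049 -0.18587374  0.07945154] zmax 0.09892872944171804 ang 47.639546938862125 extents [0.01300905 0.03943369] mid [ 0.56142909 -0.18673249]
top rack 2433 0.03488969937550751 (499.810546875, 234.5238037109375) (81.31527709960938, 261.4003601074219) 10.198174476623535
top rail 3447 0.0447606555683258 (539.59521484375, -121.205322265625) (60.589927673339844, 250.76454162597656) 18.610109329223633
side table z median 0.00025479033417014074
side eye 514 [0.48321975 0.26115423 0.06744475] zmax 0.08525243313151226 ang -176.9926387500331 extents [0.01350187 0.04170843] mid [0.48730561 0.26005276]
side fit 220 [ 0.55796393 -0.18473317  0.07581953] zmax 0.09446378520973159 ang 47.407505626207495 extents [0.01853566 0.04064243] mid [ 0.55964366 -0.1866359 ]
side rack 2777 0.035170701101152765 (467.9330749511719, 196.41175842285156) (138.3965606689453, 206.79869079589844) 18.487455368041992
side rail 1649 0.044937017457726526 (538.4240112304688, -121.55278015136719) (61.477447509765625, 253.93325805664062) 18.679584503173828
```

View pics/c1.png

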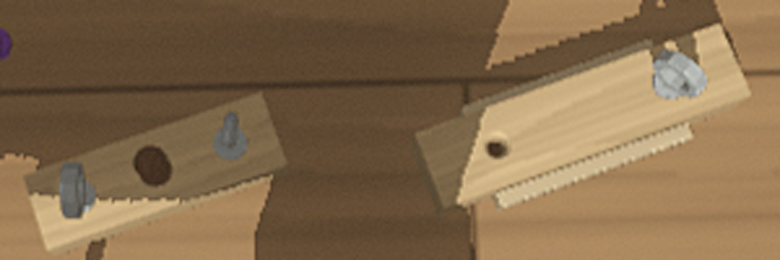

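View pics/c2.png

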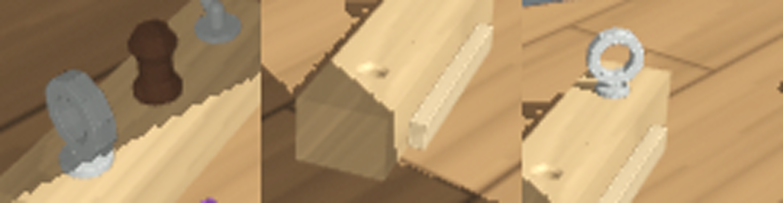

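The crops show the eye's ring plane nearly along world x, with the peg about 45 mm to its right. The pilot hole is at crop (497,149), which is pixel (351.2,217.3). Now I refine the eye, peg and pilot positions.

```bash
python3 - <<'E'
from h import *
from scipy.optimize import least_squares
a=np.load("pics/top0.npz");b=np.load("pics/side0.npz")
print("pilot ray top",ray("top",351.2,217.3,.045)); 
print("pilot ray side",ray("side",290+(372-261)/2.9,165+70/2.9,.045))
print("eye collar top",ray("top",160+80/2.6,160+193/2.6,.040))
print("eye collar side",ray("side",170+88/2.9,225+163/2.9,.037))
for nm,u,v in(("peg",153,165),("hookbase",229,145)): print(nm,ray("top",160+u/2.6,160+v/2.6,.07 if nm=="peg" else .037))
Q=[]
for n,D,box in(("top",a,(165,210,215,262)),("side",b,(180,210,245,290))):
    W=cloud(n,D["d"]);s=cv2.cvtColor(D["p"],cv2.COLOR_RGB2HSV)[...,1]
    x0,y0,x1,y1=box;S=W[y0:y1,x0:x1].reshape(-1,3);g=s[y0:y1,x0:x1].ravel()<75
    Q.append(S[g&(S[:,2]>.049)&(S[:,2]<.09)])
    i=cv2.inRange(W[y0:y1,x0:x1,2],.049,.09)
def res(p,S):
    cx,cy,th,cz=p;t=np.array([np.cos(th),np.sin(th)]);d=S[:,:2]-[cx,cy]
    x=d@t;y=abs(d@[-t[1],t[0]])-.006;z=S[:,2]-cz;r=abs(np.hypot(x,z)-.016)-.006
    return np.where((y>0)&(r>0),np.hypot(y,r),np.maximum(y,r))  # sdf of washer
for nm,S in(("top",Q[0]),("side",Q[1]),("both",np.vstack(Q))):
    for zfree in (0,1):
        f=(lambda p:res(p,S)) if zfree else (lambda p:res([*p[:3],.063],S))
        o=least_squares(f,[.487,.2595,-.04,.063],loss="soft_l1",f_scale=.001,x_scale=[.001,.001,.05,.001])
        print(nm,len(S),zfree,o.x,np.degrees(o.x[2]),"rms",np.sqrt(np.mean(res(o.x,S)**2)))
E
```

```text
pilot ray top [ 0.51295269 -0.05471617  0.045     ]
pilot ray side [ 0.51474615 -0.05452216  0.045     ]
eye collar top [0.48900411 0.25757298 0.04      ]
eye collar side [0.48283845 0.26115951 0.037     ]
peg [0.50291591 0.19965886 0.07      ]
hookbase [0.52315638 0.14614959 0.037     ]
top 191 0 [0.49020077 0.25984171 0.01569732 0.063     ] 0.8993904578439125 rms 0.0017961727709566407
top 191 1 [0.4888221  0.25965458 0.01606969 0.06084737] 0.9207253288678371 rms 0.00133385289014748
side 615 0 [ 0.48976332  0.25423346 -0.49261559  0.063     ] -28.224794472664513 rms 0.04125774127529559
side 615 1 [ 0.48987073  0.25409418 -0.50122384  0.06328199] -28.718010518134985 rms 0.0411509207222713
both 806 0 [ 0.48988389  0.25487378 -0.43036826  0.063     ] -24.65828495241397 rms 0.036542002792834774
both 806 1 [ 0.48943857  0.25546598 -0.38815851  0.06207002] -22.239844531983422 rms 0.036990565210370266
```

```bash
python3 - <<'E'
from h import *
a=np.load("pics/top0.npz");b=np.load("pics/side0.npz")
S=cloud("side",b["d"]);s=cv2.cvtColor(b["p"],cv2.COLOR_RGB2HSV)[...,1]
P=S[210:290,180:245].reshape(-1,3);g=s[210:290,180:245].ravel()<75
P=P[g&(P[:,2]>.049)&(P[:,2]<.09)&(np.hypot(P[:,0]-.489,P[:,1]-.259)<.03)]
from scipy.optimize import least_squares
def res(p,S):
    cx,cy,th,cz=p;t=np.array([np.cos(th),np.sin(th)]);d=S[:,:2]-[cx,cy]
    x=d@t;y=abs(d@[-t[1],t[0]])-.006;z=S[:,2]-cz;r=abs(np.hypot(x,z)-.016)-.006
    return np.where((y>0)&(r>0),np.hypot(y,r),np.maximum(y,r))
o=least_squares(res,[.487,.2595,-.04,.063],args=(P,),loss="soft_l1",f_scale=.001,x_scale=[.001,.001,.05,.001])
print(len(P),o.x,np.degrees(o.x[2]),np.sqrt(np.mean(o.fun**2)))
out=[]
th=np.radians(18.6);ex=np.array([np.cos(th),np.sin(th),0]);ey=np.array([-np.sin(th),np.cos(th),0]);c=np.array([.5395,-.1213,.045])
for n,D,(u0,v0,w,h) in(("top",a,(315,195,65,45)),("side",b,(297,165,65,45))):
    k=12 if n=="top" else 12
    I=cv2.resize(D["p"][v0:v0+h,u0:u0+w,::-1],None,fx=k,fy=k,interpolation=cv2.INTER_CUBIC)
    T=lambda p:tuple(np.int32((proj(n,p)-[u0,v0]+.5)*k))
    pc=c+.07*ey
    for r in(.0076,.0106):
        cv2.polylines(I,[np.array([T(pc+r*(np.cos(q)*ex+np.sin(q)*ey)) for q in np.linspace(0,6.28,40)])],True,(0,0,255),1)
    R=[T(c+sx*.03*ex+sy*.125*ey) for sx,sy in((1,1),(1,-1),(-1,-1),(-1,1))]
    cv2.polylines(I,[np.array(R)],True,(0,255,0),1);out.append(I[:,:,:])
cv2.imwrite("pics/c3.png",cv2.resize(np.vstack(out),None,fx=.55,fy=.55,interpolation=cv2.INTER_AREA))
E
```

```text
502 [ 0.48921931  0.25887632 -0.00712567  0.06158302] -0.40827095125198276 0.0007527364004349164
```

View pics/c3.png

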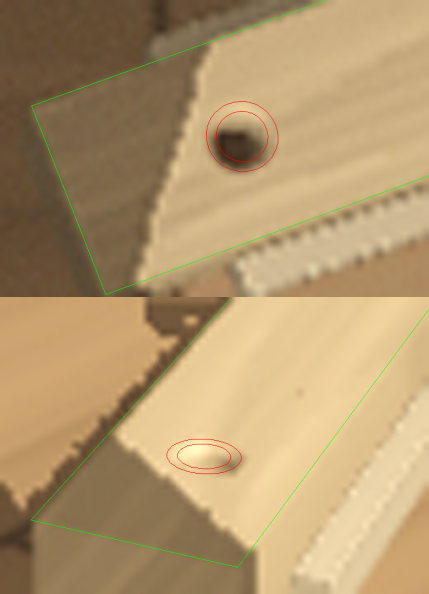

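The hole overlay agrees with the rail geometry to about 1.5 mm, giving pilot ≈ (0.517,-0.055). The eye is at about (0.489,0.259), with its faces normal to world y. I move above the eye first.

Call:
step_arm([
  [-0.0232,0.0565,0],
  [-0.0464,0.113,0],
  [-0.0696,0.1695,0],
  [-0.0929,0.226,0.02],
  [-0.1161,0.2825,0.04],
  [-0.1393,0.339,0.06],
  [-0.1625,0.3954,0.08],
  [-0.1625,0.3954,0.1],
  [-0.1625,0.3954,0.111],
  [-0.1625,0.3954,0.111],
], roll=[-0.05,-0.1,-0.15,-0.2,-0.25,-0.288,-0.288,-0.288,-0.288,-0.288], jaw=[0.045,0.045,0.045,0.045,0.045,0.045,0.045,0.045,0.045,0.045], force=60)

```text
t: 1.35
eef_pos: [0.4884, 0.2597, 0.1198]
orientation: [0.707, 0.707, -0.001, -0.0]
wrist_force: [-0.0, 0.2, -0.3]
gripper_width: 0.528
```

```bash
python3 - <<'E'
from h import *
for n in("top","side"):
    p,d=capture(n);np.savez(f"pics/{n}1.npz",p=p,d=d)
    if n=="side": cv2.imwrite("pics/s1.png",cv2.resize(p[130:330,130:330,::-1],None,fx=3,fy=3,interpolation=2))
s=observe();print(s["eef_pos"],s["orientation"],s["joint_pos"],s["gripper_width"],s["wrist_force"],s["t"])
E
```

```text
[0.48891222 0.26010098 0.12112539] [7.06607323e-01 7.07605717e-01 4.59856095e-04 1.69059244e-04] [ 4.22775621e-01  4.22255963e-01  1.62666757e+00  1.21796847e-05
  1.09168928e+00 -1.14943826e+00] 0.5254311880190239 [-0.17722435 -0.63857833  0.58311736] 1.45
```

View pics/s1.png

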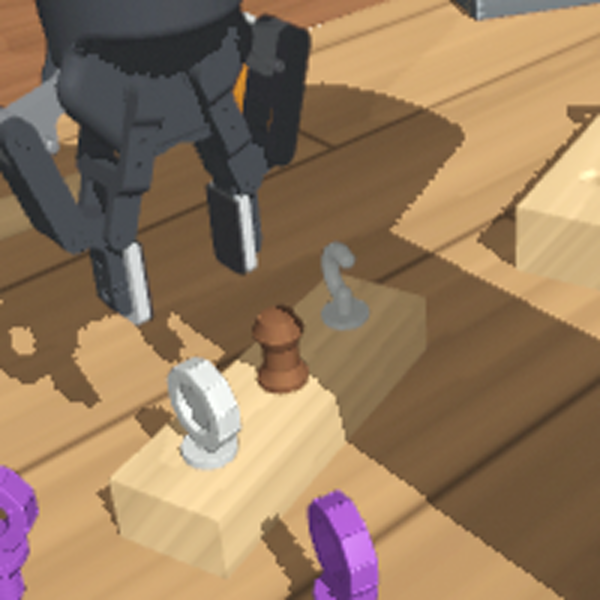

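The fingers straddle the eye and the peg is well clear. Now I descend and grip.

Call:
step_arm([
  [0,0,0.03],
  [0,0,0.055],
  [0,0,0.075],
  [0,0,0.075],
  [0,0,0.075],
  [0,0,0.075],
  [0,0,0.075],
  [0,0,0.075],
  [0,0,0.075],
], roll=[0,0,0,0,0,0,0,0,0], jaw=[0.045,0.045,0.045,0.045,0.03,0.02,0.01,0.005,0.005], force=80)

```text
t: 2.58
eef_pos: [0.4895, 0.2595, 0.0464]
orientation: [0.707, 0.707, 0.001, 0.0]
wrist_force: [-1.6, -0.4, 6.7]
gripper_width: 0.129
```

```bash
python3 - <<'E'
from h import *
s=observe();print(s["eef_pos"],s["gripper_width"]*.0854,s["wrist_force"],s["wrist_torque"],s["t"])
E
```

```text
[0.48948646 0.25952138 0.04635866] 0.010975773006065656 [-1.63315891 -0.42048851  6.66695721] [-0.11022159  0.33212645  0.00672647] 2.575
```

Call:
step_arm([
  [0,0,-0.01],
  [0,0,-0.03],
  [0,0,-0.06],
  [0,0,-0.1],
  [0,0,-0.12],
  [0,0,-0.12],
  [0,0,-0.12],
  [0,0,-0.12],
], roll=[0,0,0,0,0,0,0,0], jaw=[0.005,0.005,0.005,0.005,0.005,0.005,0.005,0.005], force=110)

```text
t: 3.58
eef_pos: [0.4887, 0.2591, 0.1642]
orientation: [0.707, 0.707, -0.001, -0.0]
wrist_force: [-0.2, 0.2, -2.1]
gripper_width: 0.118
```

```bash
python3 - <<'E'
from h import *
p,d=capture("side");np.savez("pics/side2.npz",p=p,d=d)
cv2.imwrite("pics/s2.png",cv2.resize(p[80:280,130:330,::-1],None,fx=3,fy=3,interpolation=2))
s=observe();print(s["eef_pos"],s["orientation"],s["gripper_width"]*.0854,s["wrist_force"],s["t"])
E
```

```text
[0.48880906 0.25916691 0.16431193] [ 7.07030143e-01  7.07182917e-01 -7.84611729e-04 -2.87383230e-04] 0.01040421888624468 [ 0.46288481  0.70247758 -2.03274315] 3.625
```

View pics/s2.png

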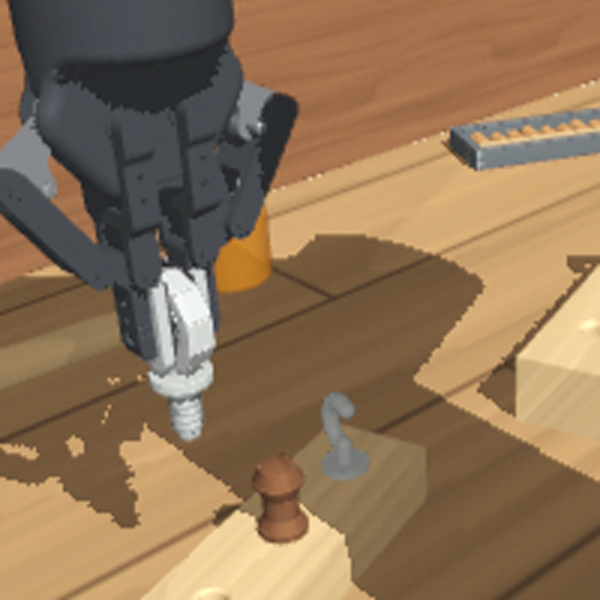

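The eye is held upright, with the screw clear below and the tip at crop (187,437). I carry it above the pilot and pre-turn counter-clockwise to leave room for turning.

Call:
step_arm([
  [-0.04,0.004,0],
  [-0.09,0.008,0],
  [-0.14,0.012,0],
  [-0.19,0.016,0],
  [-0.24,0.02,0],
  [-0.29,0.025,0],
  [-0.3142,0.0282,0.01],
  [-0.3142,0.0282,0.03],
  [-0.3142,0.0282,0.049],
  [-0.3142,0.0282,0.049],
], roll=[-0.06,-0.13,-0.2,-0.27,-0.34,-0.41,-0.48,-0.52,-0.52,-0.52], jaw=[0.005,0.005,0.005,0.005,0.005,0.005,0.005,0.005,0.005,0.005], force=110)

```text
t: 4.88
eef_pos: [0.5166, -0.0548, 0.1148]
orientation: [0.502, 0.865, -0.001, -0.002]
wrist_force: [-0.6, 0.4, -2.1]
gripper_width: 0.118
```

Call:
step_arm([
  [0,0,0],
  [0,0,0],
], roll=[0,0], jaw=[0.005,0.005])

```text
t: 5.12
eef_pos: [0.5177, -0.0548, 0.117]
orientation: [0.501, 0.865, 0.0, 0.001]
wrist_force: [-0.7, 0.4, -2.1]
gripper_width: 0.123
```

```bash
python3 - <<'E'
from h import *
E=[];
for i in range(3):
    p,d=capture("side");s=observe();E.append(s["eef_pos"])
np.savez("pics/side3.npz",p=p,d=d)
t=np.mean(E,0);print(t,s["orientation"],s["joint_pos"],s["wrist_force"],s["t"])
u0,v0,w,h=285,95,75,110;k=6
I=cv2.resize(p[v0:v0+h,u0:u0+w,::-1],None,fx=k,fy=k,interpolation=cv2.INTER_CUBIC)
T=lambda q:tuple(np.int32((proj("side",q)-[u0,v0]+.5)*k))
def circ(c,r,col): cv2.polylines(I,[np.array([T(c+r*np.array([np.cos(a),np.sin(a),0])) for a in np.linspace(0,6.28,50)])],True,col,1)
circ(t+[0,0,-.011],.013,(0,0,255));circ(t+[0,0,-.037],.0058,(0,0,255));circ(t+[0,0,-.032],.007,(0,255,0))
circ(np.array([.517,-.055,.045]),.0106,(255,0,0));circ(np.array([.517,-.055,.045]),.0076,(255,0,0))
q,d=capture("top");u0,v0,w,h=315,185,75,110
J=cv2.resize(q[165:265,u0:u0+w,::-1],None,fx=k,fy=k,interpolation=cv2.INTER_CUBIC);I=I[:600]
cv2.imwrite("pics/s3.png",np.hstack([I[:600,:400],J[:600,:400]]));np.savez("pics/top3.npz",p=q,d=d)
E
```

```text
[ 0.51761181 -0.05486106  0.11684215] [5.01448757e-01 8.65187276e-01 1.23341161e-04 3.26628602e-04] [-1.75961858e-01  3.61424548e-01  1.72565875e+00  9.44137504e-06
  1.05381113e+00 -2.26701417e+00] [ 0.25923513  0.70289512 -1.5731128 ] 5.275
```

View pics/s3.png

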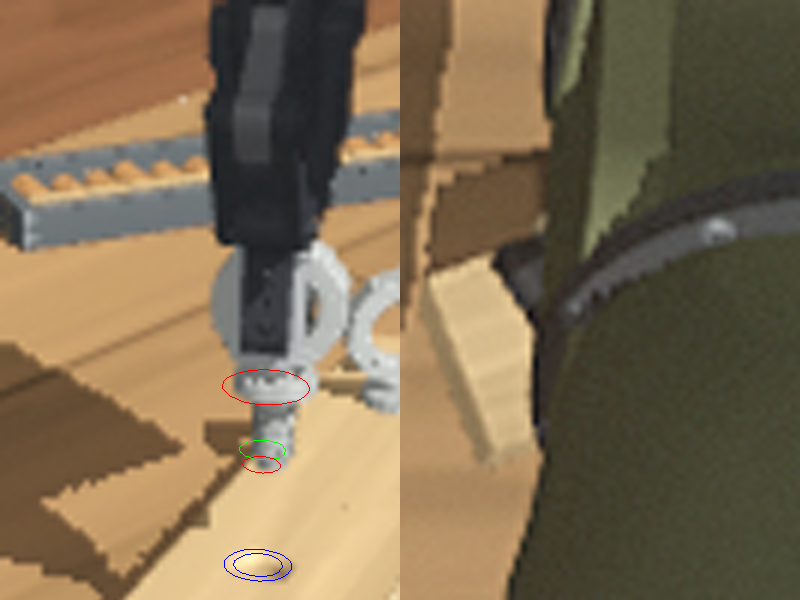

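The side view shows the eye's collar (crop x 234–318) about 10 px right of my prediction, and the screw is offset by the same amount. So the eye sits upright but about 2.6 mm off the TCP along tool −y. I check this with a depth fit.

```bash
python3 - <<'E'
from h import *
from scipy.optimize import least_squares
D=np.load("pics/side3.npz");W=cloud("side",D["d"]).astype(float);p=D["p"]
t=np.array([.5176,-.0549,.1168]);s=cv2.cvtColor(p,cv2.COLOR_RGB2HSV)[...,1]
m=(np.hypot(W[...,0]-.516,W[...,1]+.056)<.022)&(s<75)
for z in np.arange(.076,.116,.003):
    k=m&(abs(W[...,2]-z)<.0015);print(round(z,3),k.sum(),end="; ")
tx=np.array([-.5,.866]);ty=np.array([.866,.5])
for nm,a,b,r in(("screw",.084,.103,.007),("collar",.1065,.1105,.013)):
    P=W[m&(W[...,2]>a)&(W[...,2]<b)][:,:2]
    o=least_squares(lambda c:np.hypot(*(P-c).T)-r,[.516,-.056],loss="soft_l1",f_scale=.0007)
    print("\n",nm,len(P),o.x,"tool off",(o.x-t[:2])@tx,(o.x-t[:2])@ty,"rms",np.std(o.fun),"px mid")
# silhouette rows: gray extent per row at screw
for v in range(154,174,2):
    r=np.where(m[v,300:350])[0]
    if len(r): print(v,r.min()+300,r.max()+300,"z",np.median(W[v,r+300,2]).round(4),"pred u",proj("side",[t[0],t[1],np.median(W[v,r+300,2])])[0].round(1))
# hole in side: local brightness deviation
g=p[180:200,318:340].astype(int).sum(2);print(g)
E
```

```text
0.076 0; 0.079 3; 0.082 5; 0.085 11; 0.088 10; 0.091 11; 0.094 9; 0.097 12; 0.1 7; 0.103 7; 0.106 13; 0.109 35; 0.112 26; 0.115 3; 
 screw 65 [ 0.51611857 -0.05874263] tool off -0.0025870032849921306 -0.0032042361594925794 rms 0.000974549784474582 px mid

 collar 43 [ 0.51659279 -0.05810296] tool off -0.0022701553518420857 -0.002473723824656637 rms 0.0021910974416314774 px mid
154 324 338 z 0.1201 pred u 329.2
156 324 337 z 0.1114 pred u 329.0
158 324 337 z 0.1105 pred u 329.0
160 325 337 z 0.1086 pred u 328.9
162 327 334 z 0.1018 pred u 328.7
164 327 333 z 0.0976 pred u 328.6
166 327 333 z 0.0938 pred u 328.5
168 327 333 z 0.0896 pred u 328.4
170 327 333 z 0.0862 pred u 328.3
172 328 332 z 0.0815 pred u 328.2
[[249 351 569 572 575 576 577 581 583 589 593 594 592 581 568 559 558 558
  562 574 576 572]
 [301 353 572 575 575 576 579 581 587 590 594 597 588 576 564 558 554 562
  570 578 572 571]
 [312 354 575 577 579 578 582 586 589 594 595 588 584 573 562 558 560 567
  578 574 571 569]
 [549 552 575 577 578 581 585 590 593 595 592 586 575 564 560 560 566 575
  574 570 570 574]
 [573 57
[... 780 characters left out ...]
9 559 551 552 554 572 575 587
  603 610 606 597]
 [592 595 589 586 587 585 588 588 591 586 572 567 565 567 571 571 584 600
  609 606 597 596]
 [594 593 588 586 585 587 587 592 591 578 569 564 564 569 568 574 588 605
  605 601 597 590]
 [592 586 585 586 586 588 590 593 581 573 565 568 567 568 567 575 590 599
  599 598 591 586]
 [589 582 582 586 587 588 594 586 573 565 565 568 568 566 570 582 597 597
  598 593 587 587]
 [582 582 584 585 588 595 590 574 565 564 564 565 565 565 573 589 597 597
  596 592 587 592]
 [582 584 586 588 593 600 586 571 565 567 566 562 560 565 575 588 596 598
  590 588 590 569]
 [582 582 588 595 602 597 577 566 565 566 562 560 561 567 575 588 594 590
  588 589 577 560]]
```

```bash
python3 - <<'E'
from h import *
p=np.load("pics/top0.npz")["p"].astype(int).sum(2);print(p[207:228,340:364])
for q in((.517,-.055,.045),(.516,-.056,.045),(.515,-.0545,.045)):print(q,proj("top",q),proj("side",q))
E
```

```text
[[300 309 301 281 365 533 512 511 510 511 508 508 510 514 519 522 524 525
  529 530 527 528 528 529]
 [299 300 296 283 371 530 513 506 508 505 511 518 523 521 531 533 528 534
  526 526 516 525 524 512]
 [295 310 296 273 356 529 513 509 510 519 517 520 525 527 528 526 527 524
  516 520 519 516 506 498]
 [302 292 285 343 482 517 513 519 528 539 547 560 555 526 520 518 516 525
  527 521 506 491 490 486]
 [302 298 277 379 545 525 526 531 544 569 583 594 592 568 545 518 525 523
  518 511 494 485 484 491]
 [306 296 291 378 553 536 533 533 544 536 539 549 561 577 567 526 510 507
  494 492 486 487 495 497]
 [309 299 350 499 546 526 520 513 503 473 471 478 478 500 523 518 490 485
  479 489 489 498 511 511]
 [314 308 389 551 530 517 486 444 366 349 367 367 376 428 433 495 486 495
  495 501 512 511 512 503]
 [307 286 367 540 522 514 435 325 162 154 166 146 235 346 384 474 479 508
  510 512 505 508 497 496]
 [292 348 489 534 525 520 426 251 131 154 155 150 185 235 316 411 469 522
  503 505 492 498 495 505]
 [289 379 552 523 522 517 435 290 132 159 168 165 178 204 266 395 447 506
  494 494 497 50
[... 559 characters left out ...]
09 503 499 505 506 521 537 544
  551 549 552 552 547 541]
 [507 500 501 503 509 507 511 503 501 496 499 504 512 523 537 549 550 553
  553 548 539 534 532 528]
 [507 509 506 509 512 498 497 499 503 507 522 535 543 551 550 546 546 545
  538 531 525 519 521 517]
 [516 503 504 489 492 485 488 505 527 541 545 551 550 550 543 536 533 527
  527 516 522 516 515 519]
 [498 492 484 487 484 499 514 529 551 548 550 542 539 534 534 527 525 517
  514 520 518 522 532 504]]
(0.517, -0.055, 0.045) [351.22635726 215.26040847] [327.50206833 188.66272075]
(0.516, -0.056, 0.045) [351.76856176 215.74930578] [328.24944498 188.65412925]
(0.515, -0.0545, 0.045) [351.02883532 216.27279831] [328.16315282 189.09808338]
```

The pilot estimates agree at about (0.5165,-0.055), and in the same picture the screw is only about 0.5 mm off laterally. I descend, then feel the way in.

Call:
step_arm([
  [0,0.0005,0.01],
  [0,0.0005,0.02],
  [0,0.0005,0.028],
  [0,0.0005,0.031],
  [0,0.0005,0.031],
  [0,0.0005,0.031],
], roll=[0,0,0,0,0,0], jaw=[0.005,0.005,0.005,0.005,0.005,0.005], force=110)

```text
t: 6.08
eef_pos: [0.518, -0.0547, 0.0856]
orientation: [0.501, 0.865, 0.0, 0.0]
wrist_force: [0.2, 0.2, -2.0]
gripper_width: 0.12
```

Call:
step_arm([
  [0,0,0.001],
  [0,0,0.002],
  [0,0,0.003],
  [0,0,0.003],
], roll=[0,0,0,0], jaw=[0.005,0.005,0.005,0.005])

```text
t: 6.58
eef_pos: [0.5178, -0.0546, 0.0822]
orientation: [0.501, 0.865, -0.0, -0.0]
wrist_force: [0.1, -0.0, -1.2]
gripper_width: 0.126
```

Call:
step_arm([
  [0,0,0.001],
  [0,0,0.002],
  [0,0,0.002],
  [0,0,0.002],
], roll=[0,0,0,0], jaw=[0.005,0.005,0.005,0.005])

```text
t: 7.08
eef_pos: [0.5178, -0.0545, 0.0803]
orientation: [0.501, 0.865, 0.0, -0.0]
wrist_force: [0.9, 1.6, -1.2]
gripper_width: 0.126
```

Call:
step_arm([
  [0,0,0.001],
  [0,0,0.002],
  [0,0,0.002],
  [0,0,0.002],
], roll=[0,0,0,0], jaw=[0.005,0.005,0.005,0.005])

```text
t: 7.58
eef_pos: [0.5179, -0.0543, 0.0784]
orientation: [0.501, 0.865, 0.0, 0.0]
wrist_force: [0.6, 5.4, 1.3]
gripper_width: 0.12
```

```bash
python3 - <<'E'
from h import *
F=[]
for i in range(4):
    p,d=capture("side");s=observe();F.append(np.r_[s["wrist_force"],s["wrist_torque"],s["eef_pos"]])
print(np.mean(F,0).round(4),np.std(F,0).round(4),s["t"])
np.savez("pics/side4.npz",p=p,d=d)
E
```

```text
[ 0.5072  5.1618  1.1764  1.0652 -0.1121 -0.0186  0.518  -0.0543  0.0784] [0.2262 0.3441 0.3036 0.0415 0.0416 0.0082 0.     0.     0.    ] 7.775
```

Contact pushes toward +y, so I shift 1 mm in +y and check.

Call:
step_arm([
  [0.0009,0.0005,0],
  [0.0009,0.0005,0],
  [0.0009,0.0005,0],
], roll=[0,0,0], jaw=[0.005,0.005,0.005])

```text
t: 8.15
eef_pos: [0.5177, -0.0537, 0.0782]
orientation: [0.502, 0.865, -0.0, -0.0]
wrist_force: [1.4, 0.4, -1.9]
gripper_width: 0.121
```

Call:
step_arm([
  [0,0,0.001],
  [0,0,0.002],
  [0,0,0.002],
  [0,0,0.002],
], roll=[0,0,0,0], jaw=[0.005,0.005,0.005,0.005])

```text
t: 8.65
eef_pos: [0.5178, -0.0536, 0.0762]
orientation: [0.501, 0.865, -0.0, -0.0]
wrist_force: [0.9, 1.4, -2.2]
gripper_width: 0.121
```

Call:
step_arm([
  [0.0003,0.0004,0.001],
  [0.0003,0.0004,0.002],
  [0.0003,0.0004,0.003],
  [0.0003,0.0004,0.004],
  [0.0003,0.0004,0.004],
], roll=[0,0,0,0,0], jaw=[0.005,0.005,0.005,0.005,0.005])

```text
t: 9.28
eef_pos: [0.518, -0.0532, 0.0722]
orientation: [0.501, 0.865, -0.0, -0.0]
wrist_force: [0.0, -0.6, -1.6]
gripper_width: 0.121
```

Call:
step_arm([
  [0,0,0.001],
  [0,0,0.002],
  [0,0,0.003],
  [0,0,0.004],
  [0,0,0.004],
], roll=[0,0,0,0,0], jaw=[0.005,0.005,0.005,0.005,0.005])

```text
t: 9.9
eef_pos: [0.518, -0.0531, 0.0682]
orientation: [0.501, 0.865, -0.0, -0.0]
wrist_force: [0.3, -0.6, -2.4]
gripper_width: 0.124
```

Call:
step_arm([
  [0,0,0.001],
  [0,0,0.002],
  [0,0,0.003],
  [0,0,0.004],
  [0,0,0.005],
  [0,0,0.005],
], roll=[0,0,0,0,0,0], jaw=[0.005,0.005,0.005,0.005,0.005,0.005])

```text
t: 10.65
eef_pos: [0.518, -0.0531, 0.0632]
orientation: [0.501, 0.865, -0.0, -0.0]
wrist_force: [0.5, -0.2, -1.5]
gripper_width: 0.121
```

Call:
step_arm([
  [0,0,0.0005],
  [0,0,0.001],
  [0,0,0.001],
], roll=[0,0,0], jaw=[0.005,0.005,0.005])

```text
t: 11.02
eef_pos: [0.518, -0.0531, 0.0622]
orientation: [0.501, 0.865, -0.0, -0.0]
wrist_force: [0.2, 0.3, -1.7]
gripper_width: 0.121
```

Call:
step_arm([
  [0,0,0.0005],
  [0,0,0.001],
  [0,0,0.001],
], roll=[0,0,0], jaw=[0.005,0.005,0.005])

```text
t: 11.4
eef_pos: [0.518, -0.0531, 0.0612]
orientation: [0.501, 0.865, -0.0, -0.0]
wrist_force: [-0.2, 0.3, -2.1]
gripper_width: 0.123
```

Call:
step_arm([
  [0,0,0.0005],
  [0,0,0.001],
  [0,0,0.001],
], roll=[0,0,0], jaw=[0.005,0.005,0.005])

```text
t: 11.78
eef_pos: [0.518, -0.0531, 0.0604]
orientation: [0.501, 0.865, 0.0, 0.0]
wrist_force: [-0.6, 0.7, -0.3]
gripper_width: 0.123
```

Call:
step_arm([
  [0,0,0.0005],
  [0,0,0.0005],
  [0,0,0.0005],
], roll=[0,0,0], jaw=[0.005,0.005,0.005])

```text
t: 12.15
eef_pos: [0.5181, -0.0531, 0.0602]
orientation: [0.501, 0.865, 0.0, 0.0]
wrist_force: [-2.0, 0.9, 4.5]
gripper_width: 0.12
```

Call:
step_arm([
  [0,0,0.0005],
  [0,0,0.0005],
  [0,0,0.0005],
], roll=[0,0,0], jaw=[0.005,0.005,0.005])

```text
t: 12.52
eef_pos: [0.5182, -0.0531, 0.06]
orientation: [0.501, 0.865, 0.0, 0.0]
wrist_force: [-4.3, 0.1, 9.5]
gripper_width: 0.122
```

The tip is on the uncut wood, with axial stiffness around 11 N/mm. The eye sits about 2.4 mm off the tool axis along tool −y, so turning would swing it sideways. I let go, recentre, and regrip on the axis.

Call:
step_arm([
  [0,0,-0.001],
  [0,0,-0.001],
  [0,0,-0.001],
  [0,0,-0.001],
  [0,0,-0.001],
], roll=[0,0,0,0,0], jaw=[0.005,0.005,0.03,0.03,0.03])

```text
t: 13.15
eef_pos: [0.5181, -0.0532, 0.0603]
orientation: [0.501, 0.865, 0.0, 0.0]
wrist_force: [1.3, 0.0, -0.0]
gripper_width: 0.354
```

```bash
python3 - <<'E'
from h import *
F=[]
for i in range(2):
    p,d=capture("side");s=observe();F.append(np.r_[s["wrist_force"],s["eef_pos"]])
t=np.mean(F,0)[3:];print(np.mean(F,0).round(4),s["gripper_width"]*.0854,s["t"])
np.savez("pics/side5.npz",p=p,d=d)
u0,v0,w,h=285,110,90,90;k=6
I=cv2.resize(p[v0:v0+h,u0:u0+w,::-1],None,fx=k,fy=k,interpolation=cv2.INTER_CUBIC)
T=lambda q:tuple(np.int32((proj("side",q)-[u0,v0]+.5)*k))
a0=2*np.arctan2(.865,.501);tx=np.array([np.cos(a0),np.sin(a0),0]);c=np.array([t[0],t[1],.077])
for o in(.006,-.006):
  for r in(.02,.012): cv2.polylines(I,[np.array([T(c+o*tx+r*(np.cos(q)*np.array([tx[1],-tx[0],0])+np.sin(q)*np.array([0,0,1]))) for q in np.linspace(0,6.28,50)])],True,(0,0,255) if o>0 else (255,0,0),1)
cv2.imwrite("pics/s5.png",I)
E
```

```text
[-0.237  -0.1645 -0.1542  0.518  -0.0531  0.0603] 0.029796693705864512 13.25
```

View pics/s5.png

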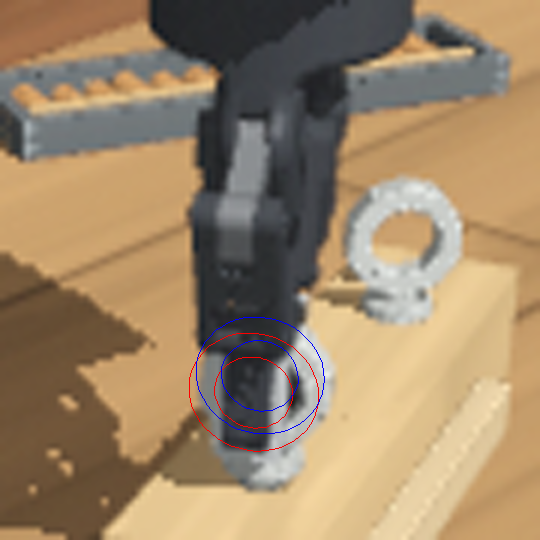

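The ring appears at least partly off the TCP (right edge at 330 px against 319 predicted), but camera bias could explain that. I regrip in place and test by feel: spin without pressing and watch the sideways force.

Call:
step_arm([
  [0,0,0],
  [0,0,0],
  [0,0,0],
  [0,0,0],
  [0,0,-0.0005],
], roll=[0,0,0,0,0], jaw=[0.02,0.005,0.005,0.005,0.005], force=110)

```text
t: 13.88
eef_pos: [0.5179, -0.0531, 0.0606]
orientation: [0.501, 0.865, -0.0, -0.0]
wrist_force: [-0.6, -0.2, -1.5]
gripper_width: 0.125
```

Call:
step_arm([
  [0,0,0],
  [0,0,0],
  [0,0,0],
  [0,0,0],
  [0,0,0],
], roll=[0.15,0.3,0.45,0.45,0.45], jaw=[0.005,0.005,0.005,0.005,0.005])

```text
t: 14.5
eef_pos: [0.5179, -0.0531, 0.0606]
orientation: [0.681, 0.733, -0.0, -0.0]
wrist_force: [1.2, 0.2, -1.3]
gripper_width: 0.127
```

Call:
step_arm([
  [0,0,0],
  [0,0,0],
  [0,0,0],
  [0,0,0],
  [0,0,0],
], roll=[0.15,0.3,0.45,0.45,0.45], jaw=[0.005,0.005,0.005,0.005,0.005])

```text
t: 15.12
eef_pos: [0.518, -0.0536, 0.0607]
orientation: [0.827, 0.562, -0.0, 0.0]
wrist_force: [-0.1, -4.4, -3.6]
gripper_width: 0.123
```

The sideways force (−4.4 N in y after 0.9 rad) shows the true offset is about 1.6 mm. I release, recentre on the eye's axis, and regrip.

Call:
step_arm([
  [0,0,0],
  [0,0,0],
  [-0.0009,-0.0015,0],
  [-0.0009,-0.0015,0],
  [-0.0009,-0.0015,0],
  [-0.0009,-0.0015,0],
  [-0.0009,-0.0015,0],
  [-0.0009,-0.0015,0],
], roll=[0,0,0,0,0,0,0,0], jaw=[0.03,0.03,0.03,0.03,0.005,0.005,0.005,0.005], force=110)

```text
t: 16.12
eef_pos: [0.5163, -0.0534, 0.0609]
orientation: [0.828, 0.561, 0.0, 0.0]
wrist_force: [-1.8, -0.3, 3.8]
gripper_width: 0.119
```

Call:
step_arm([
  [0,0,0],
  [0,0,0],
  [0,0,0],
  [0,0,0],
  [0,0,0],
  [0,0,0],
  [0,0,0],
  [0,0,0],
], roll=[-0.15,-0.3,-0.45,-0.6,-0.75,-0.9,-0.9,-0.9], jaw=[0.005,0.005,0.005,0.005,0.005,0.005,0.005,0.005])

```text
t: 17.12
eef_pos: [0.5165, -0.0535, 0.0609]
orientation: [0.503, 0.864, 0.0, 0.0]
wrist_force: [0.4, -0.3, 3.5]
gripper_width: 0.122
```

Turning 0.9 rad now gives no side force. Next I press down in steps.

Call:
step_arm([
  [0,0,0.0004],
  [0,0,0.0008],
  [0,0,0.0008],
  [0,0,0.0008],
], roll=[0,0,0,0], jaw=[0.005,0.005,0.005,0.005], force=120)

```text
t: 17.62
eef_pos: [0.5166, -0.0535, 0.0607]
orientation: [0.502, 0.865, 0.0, 0.0]
wrist_force: [-2.4, 0.5, 11.2]
gripper_width: 0.125
```

Call:
step_arm([
  [0.0001,-0.0002,0.0004],
  [0.0001,-0.0002,0.0008],
  [0.0001,-0.0002,0.0008],
], roll=[0,0,0], jaw=[0.005,0.005,0.005])

```text
t: 18.0
eef_pos: [0.5166, -0.0535, 0.0604]
orientation: [0.502, 0.865, 0.0, 0.001]
wrist_force: [-3.7, 1.6, 17.8]
gripper_width: 0.12
```

Call:
step_arm([
  [0,0,0.0002],
  [0,0,0.0004],
  [0,0,0.0006],
], roll=[0.15,0.3,0.45], jaw=[0.005,0.005,0.005])

```text
t: 18.38
eef_pos: [0.5167, -0.0536, 0.0598]
orientation: [0.684, 0.729, 0.0, 0.001]
wrist_force: [-3.3, 0.3, 16.7]
gripper_width: 0.12
```

It bites: the tool sank 0.6 mm at steady force. I continue turning.

Call:
step_arm([
  [0,0,0.00025],
  [0,0,0.0005],
  [0,0,0.0007],
  [0,0,0.00095],
  [0,0,0.0012],
], roll=[0.15,0.3,0.45,0.6,0.75], jaw=[0.005,0.005,0.005,0.005,0.005])

```text
t: 19.0
eef_pos: [0.5167, -0.0538, 0.0587]
orientation: [0.904, 0.428, 0.001, 0.001]
wrist_force: [-3.9, -1.8, 18.9]
gripper_width: 0.117
```

Call:
step_arm([
  [0,0,0.0002],
  [0,0,0.0004],
  [0,0,0.0006],
  [0,0,0.0008],
], roll=[0.15,0.3,0.45,0.6], jaw=[0.005,0.005,0.005,0.005])

```text
t: 19.5
eef_pos: [0.5166, -0.0539, 0.0578]
orientation: [0.99, 0.142, 0.001, 0.001]
wrist_force: [-4.5, -3.2, 17.5]
gripper_width: 0.119
```

Call:
step_arm([
  [-0.0002,0.0001,0.00025],
  [-0.0002,0.0001,0.0005],
  [-0.0002,0.0001,0.0007],
  [-0.0002,0.0001,0.0009],
], roll=[0.15,0.3,0.45,0.6], jaw=[0.005,0.005,0.005,0.005])

```text
t: 20.0
eef_pos: [0.5165, -0.054, 0.0571]
orientation: [0.988, -0.157, 0.001, 0.0]
wrist_force: [-4.0, -1.8, 21.1]
gripper_width: 0.125
```

Call:
step_arm([
  [0,0,0.0002],
  [0,0,0.0004],
  [0,0,0.0005],
  [0,0,0.0005],
], roll=[0.15,0.3,0.45,0.6], jaw=[0.005,0.005,0.005,0.005])

```text
t: 20.5
eef_pos: [0.5168, -0.0538, 0.0571]
orientation: [0.897, -0.442, 0.001, -0.0]
wrist_force: [-5.6, 1.9, 25.1]
gripper_width: 0.124
```

```bash
python3 - <<'E'
from h import *
F=[]
for i in range(2):
    p,d=capture("side");s=observe();F.append(np.r_[s["wrist_force"],s["wrist_torque"],s["eef_pos"]])
print(np.mean(F,0).round(4),s["joint_pos"],s["t"])
E
```

```text
[-6.06400e+00  2.92300e-01  2.45845e+01  4.65000e-02  1.17110e+00
  3.80000e-03  5.16800e-01 -5.37000e-02  5.70000e-02] [-1.74131403e-01  4.49562658e-01  1.76530215e+00 -8.53077537e-05
  9.24232976e-01  7.41338961e-01] 20.6
```

Call:
step_arm([
  [0,0,0],
  [0,0,0],
  [0,0,0],
  [0,0,0],
  [0,0,0],
  [0,0,0],
], roll=[0.15,0.3,0.45,0.6,0.75,0.9], jaw=[0.005,0.005,0.005,0.005,0.005,0.005])

```text
t: 21.35
eef_pos: [0.5167, -0.0536, 0.057]
orientation: [-0.615, 0.788, -0.001, 0.001]
wrist_force: [-6.8, 3.9, 24.7]
gripper_width: 0.125
```

```bash
python3 - <<'E'
from h import *
F=[]
for i in range(2):
    p,d=capture("side");s=observe();F.append(np.r_[s["wrist_force"],s["wrist_torque"],s["eef_pos"]])
print(np.mean(F,0).round(4),s["joint_pos"][5],s["orientation"],s["t"])
u0,v0,w,h=285,110,90,90;k=6
cv2.imwrite("pics/s6.png",cv2.resize(p[v0:v0+h,u0:u0+w,::-1],None,fx=k,fy=k,interpolation=cv2.INTER_CUBIC))
E
```

```text
[-6.13560e+00  2.81580e+00  2.54395e+01  3.73100e-01  1.18060e+00
 -7.50000e-03  5.16700e-01 -5.36000e-02  5.70000e-02] 1.6413271927826925 [-0.6155868   0.78806822 -0.0008307   0.00083287] 21.45
```

View pics/s6.png

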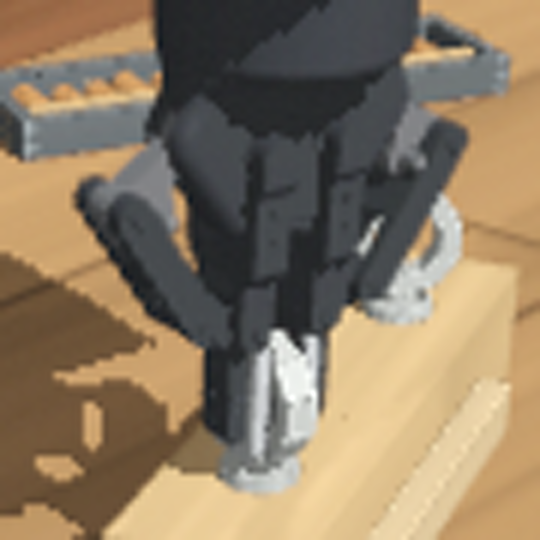

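Call:
step_arm([
  [0,0,-0.0005],
  [0,0,-0.0005],
  [0,0,-0.0005],
  [0,0,-0.0005],
  [0,0,-0.0005],
], roll=[0,0.15,0.3,0.45,0.6], jaw=[0.005,0.005,0.005,0.005,0.005])

```text
t: 22.08
eef_pos: [0.5167, -0.0536, 0.0571]
orientation: [-0.355, 0.935, -0.001, 0.001]
wrist_force: [-2.3, 1.9, 18.7]
gripper_width: 0.123
```

```bash
python3 - <<'E'
from h import *
s=observe();print(s["eef_pos"],s["wrist_force"],s["joint_pos"][5])
W0=cloud("side",np.load("pics/side5.npz")["d"]);p,d=capture("side");np.savez("pics/side6.npz",p=p,d=d);W=cloud("side",d)
# collar pixels: last grey row above the rail, before (4 mm up) and now; and fitted eye
for n,q in(("before",np.load("pics/side5.npz")["p"]),("now",p)):
    s=cv2.cvtColor(q,cv2.COLOR_RGB2HSV)[...,1]<60
    for nm,a,b in(("loose",320,337),("fitted",346,358)):
        r=np.where(s[150:200,a:b].sum(1)>=5)[0]+150;print(n,nm,"lowest gray row",r.max())
for z in(.045,.0485,.049):print(z,proj("side",[.5165,-.0536,z]))
E
```

```text
[ 0.51672322 -0.05363738  0.05707015] [-2.33911649  1.94269464 18.66297231] 2.2418230381709563
before loose lowest gray row 191
before fitted lowest gray row 163
now loose lowest gray row 191
now fitted lowest gray row 163
0.045 [327.240745  189.0022097]
0.0485 [327.3302385 187.3652353]
0.049 [327.34305762 187.13075369]
```

Turning 0.6 rad more at about 20 N gave no sinking, which suggests it is seated. I unload, release and rise to check against the fitted eye before handing in.

Call:
step_arm([
  [0,0,-0.0012],
  [0,0,-0.002],
  [0,0,-0.002],
  [0,0,-0.002],
  [0,0,-0.01],
  [0,0,-0.04],
  [0,0,-0.09],
  [0,0,-0.14],
  [0,0,-0.18],
  [0,0,-0.18],
], roll=[0,0,0,0,0,0,0,0,0,0], jaw=[0.005,0.005,0.04,0.04,0.04,0.04,0.04,0.04,0.04,0.04])

```text
t: 23.38
eef_pos: [0.5168, -0.0537, 0.2392]
orientation: [-0.358, 0.934, -0.002, 0.003]
wrist_force: [0.2, -0.1, -1.0]
gripper_width: 0.469
```

```bash
python3 - <<'E'
from h import *
p,d=capture("side");np.savez("pics/side7.npz",p=p,d=d);W=cloud("side",d);s=observe();print(s["eef_pos"],s["wrist_force"],s["t"])
for nm,c in(("loose",(.5165,-.0545)),("fitted",(.561,-.187))):
    m=(np.hypot(W[...,0]-c[0],W[...,1]-c[1])<.03)&(W[...,2]>.052)&(W[...,2]<.12)
    z=np.sort(W[...,2][m]);v,u=np.where(m);print(nm,m.sum(),"top z",z[-8:].round(4),"v",v.min(),v.max(),"u",u.min(),u.max(),W[m].mean(0))
    m2=m&(W[...,2]>.052);P=W[m2]
    print(" row of ring top pred",proj("side",[*c,.093]), "collar bottom pred",proj("side",[*c,.045]))
u0,v0=290,125
cv2.imwrite("pics/s7.png",cv2.resize(p[v0:v0+75,u0:u0+90,::-1],None,fx=7,fy=7,interpolation=cv2.INTER_CUBIC))
E
```

```text
[ 0.51610795 -0.05362432  0.23698054] [-0.11826953  0.14396196 -1.23911975] 23.425
loose 162 top z [0.0939 0.0939 0.0942 0.0944 0.0945 0.0945 0.0948 0.0952] v 165 187 u 326 333 [ 0.50769645 -0.04555523  0.07917265]
 row of ring top pred [328.81595042 165.71009524] collar bottom pred [327.54178381 188.83923211]
fitted 237 top z [0.0931 0.0932 0.0932 0.0932 0.0933 0.0933 0.0939 0.0942] v 139 159 u 342 361 [ 0.55806557 -0.18456208  0.07465479]
 row of ring top pred [351.92538292 140.23909625] collar bottom pred [350.16256058 161.17394627]
```

View pics/s7.png

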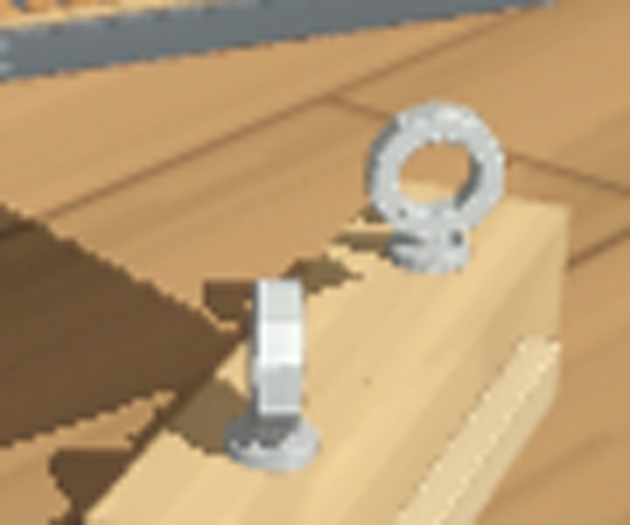

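The loose eye now stands upright with its collar flush on the rail (crop (273,445)). Its ring top is at row 165 against a predicted 165.7 for seated. The fitted eye's top is at row 139 against 140.2, so they match to within half a pixel, and a 4 mm gap would show as about 2 px. I hand in.

```bash
python3 - <<'E'
from h import *
# rack check: peg / hook unmoved between side0 and now
a=np.load("pics/side0.npz");b=np.load("pics/side7.npz")
for nm,(u0,v0,u1,v1) in(("peg",(212,228,236,264)),("hook",(234,208,254,240))):
    k=(a["d"][v0:v1,u0:u1]>0)&(b["d"][v0:v1,u0:u1]>0);print(nm,"median |ddepth|",np.median(abs(a["d"]-b["d"])[v0:v1,u0:u1][k]))
print(job_done())
E
```

```text
peg median |ddepth| 0.000990808
hook median |ddepth| 0.0010597706
the job is handed in; nothing more can be done
None
```

The screw eye is in the rail's pilot hole with its collar down on the wood. I released it, raised the arm clear, and handed the job in after about 23.4 s of robot time; `job_done()` gave no verdict.

**What I did:** I took the eye out of the rack by its flat faces and felt it into the pilot hole down to the uncut wood. Before turning, I let go and regripped about 1.5 mm over, because the ring sat off the tool axis and would have jammed sideways. I then pressed with about 19–27 N and turned it clockwise about 3.9 rad in all.

**Last checks:**
- **Seating:** the tool sank about 3.4 mm while biting, then no further over roughly the last 1.5 rad. The last 0.6 rad of that was at about 20 N. I expected 4 mm, and put the difference down to arm give and touch-down uncertainty.
- **Height against the fitted eye:** image rows match to about half a pixel, where a 4 mm gap would show as about 2. Depth disagreed slightly, putting the loose ring's top about 1.2 mm higher. That is within camera noise, but it is also the allowed limit.
- **Loads:** the highest push I read was about 27 N down with about 7 N sideways, below the 45 N limit. Forces were only read at the end of each move.
- **Rack:** the hook and the peg are unmoved; depth changed by about 1 mm, which is noise.
- **Camera bias:** the cameras put the pilot 1–2 mm from where the screw actually went in by feel, within their stated calibration.

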